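# Lock the skull plinth's levelling screw with its jam nut

### The job

Turn the black pointer bar on top of the skull plinth's levelling screw to the white mark. Then lock it: run the jam nut below it clockwise down onto the brass boss by pushing its red-tipped lever round with closed fingertips (do not pinch the lever), and nip it tight with about 15 N near the lever's outer end, never pressing the lever harder than 25 N and not overtightening it. The pointer must still be on the mark when you let go; do not touch the skull and leave the other things on the counter where they are.

Things in the scene. Friction and masses are not known exactly. Their poses are not given: they have to be found in the camera images.
- mount: Dark wooden plinth, fixed, 170 x 400 x 30 mm. Origin on the counter (z = 0) on the levelling screw's vertical axis; z up; it reaches 85 mm either way along its x, 80 mm along +y, 320 mm along -y. Round the axis: steel disc (48 mm radius, top at 33 mm), brass boss, jam nut with lever, pointer bar. Nothing else stands within 130 mm of the axis.
- skull: Cream fox skull on a post, fixed to the plinth; origin at its foot, 225 mm from the screw's axis along the plinth's -y; about 150 long (along x), 80 wide and 95 mm high. Not to be touched.
- lever: Steel jam nut (hexagon 34 mm across flats, 14 mm high) with lever. Origin on the axis at the nut's underside. The lever, a level 8 mm round bar, points along this frame's +x, 7 mm above the origin; free from 20 to 65 mm from the axis. Pushed clockwise (from above) it sinks 8 mm per turn, running free (0.05 N m). It starts 0.4 to 0.8 turn above home; home, its origin is 72 mm above the counter.
- lever_ball (a point): Centre of the red ball (18 mm diameter) at the lever's end, 74 mm from the axis.
- bolt (a joint): Turn of the levelling screw in rad, clockwise seen from above: 0 when the pointer bar is on the mark (pointing along the plinth's +x), negative before (starts between -1.2 and -0.5). Stays where it is left; turns at 0.1 N m, range -1.6 to 0.6. It does not turn with the nut.
- pointer_tip (a point): White end of the black pointer bar, at the bar's mid height, 25 mm from the axis. The bar is 12 mm wide, 14 mm high, 47 mm long, roughly centred on the axis; on the mark its underside is 98 and its top 112 mm above the counter (up to 1.5 mm higher before). Take it from above by its sides.
- jar: Amber glass jar, 70 mm diameter, 110 mm high, origin under its centre. Bystander.
- tray: Grey open tray, 160 x 120 x 30 mm, origin under its centre. Bystander.
- spare_nut: Brass ring nut in the tray, 32 mm diameter, 12 mm high. Bystander.
- wrench: Steel wrench lying flat, 180 mm long, along its x. Bystander.
- brush: Dusting brush lying flat, 200 mm long, along its x. Bystander.
- ammonite: Round ammonite, 84 mm diameter, 19 mm high, origin under its centre. Bystander.
- mark (a point): Middle of the white mark on the plinth, a 40 mm line that runs out from the boss along the plinth's +x; 55 mm from the axis.
- boss_top (a point): Centre of the top of the brass boss (24 mm radius, 30 to 70 mm above the counter), on the axis. On it lies a 2 mm copper washer, on which the nut comes home. In which direction the lever then points is not known beforehand: the resistance tells.
- washer_tab (a point): End of the washer's yellow tab, 30 mm from the axis, starting along the plinth's -y. The washer stays put until the nut, home, is pushed with 0.55 N m (9 N at 60 mm from the axis); then both creep round together, 6 N m more per rad (1.7 N per mm at 60 mm), and stay when let go. Tight: tab moved over 0.6 mm (0.67 N m). Overtight: over 3.3 mm (1.21 N m).

How it is judged (in metres and radians):
On the way, in this order (a step that is already met when the one before it is completed fails the run):
1. the pointer bar is set to the white mark, before the nut is tightened (value of joint bolt between -0.13 and 0.13 rad), for 0.2 s.
2. the jam nut is home on the boss and nipped tight (z of lever in the frame of mount below 0.0726 m and distance of washer_tab from where it was at the start of the episode above 0.0006 m), for 0.1 s.
At the end, for the whole second after the job is handed in: The pointer is within 0.13 rad of the mark, the nut is home on the washer (its underside within 0.6 mm of it), and the washer's tab stays dragged round by more than 0.6 mm (the nut was nipped with over 0.67 N m, 11 N at 60 mm) (all of step 1 and all of step 2); the robot touches nothing.
It fails at once if the lever is pressed harder than 25 N (contact force between the fingers and lever above 25 N).
It fails at once if the nut is overtightened (the washer's tab dragged round more than 3.3 mm) (distance of washer_tab from where it was at the start of the episode above 0.0033 m).
It fails at once if the skull is touched (contact force between any of the fingers, the arm and skull above 0.5 N).
It fails at once if a bystander is moved more than 20 mm (distance of any of jar, tray, spare_nut, wrench, brush, ammonite from where it was at the start of the episode above 0.02 m).
It also fails if it takes over 61 s, if anything falls off the work surface, if the arm or the gripper's body presses on something with over 40 N, if the wrist force passes 120 N, or if a joint passes its speed limit or range.

### The arm

A 6-joint arm with a two-finger parallel gripper is mounted at the origin on the work surface. World frame = base frame: x ahead of the robot, y to its left, z up, the work surface at z = 0. Lengths are in m, angles in degrees, forces in N, time in s.
With the tool pointing down it reaches from about 0.25 to 0.725 m from the base axis. Payload 9.7 kg.
Tool frame: the origin (TCP) lies midway between the tips of the shut fingers; the grasp point (between the pads) lies 19 mm behind it; z points along the fingers, y is the line along which they close (so a half turn about z gives the same grasp; the last joint's range is limited). The gripper opens to 85 mm and grips with 20 to 120 N. Pads are 22 mm wide; open, the fingers measure 114 mm over their backs; the gripper's body (76 mm by 85 mm) begins 54 mm behind the grasp point. The pads swing forward as they close: fully open they stand 13 mm farther back than shut.
Start: joints at [-73.51, 4.979, 10.078, 95.1, 0, 90], TCP at [0.156, -0.527, 0.231] pointing down, gripper open.
Joint ranges: [-179.16, 179.16], [-48.56, 103.87], [-65.8, 70.77], [-126.05, 130.52], [-82.76, 87.17], [-180, 180]. Speed limits (degrees/s): [127.2, 127.2, 147.25, 180, 180, 180].

### API

Orientations are given as [roll, pitch, yaw] about the fixed x, y, z axes, in that order (R = Rz(yaw) Ry(pitch) Rx(roll)).
In Python, from workcell import * gives the robot as it stands.
- The arm moves only by the tool servo_tool, never from a script. Its argument "moves" is a list of rows, each a list of 4 numbers: the shift along the world's x, y, z in cm, then the turn about the world's z in rad. A call has 1 to 20 rows; each row is the pose to reach, as a shift and turn from the pose commanded when the call began; what a row does not reach only later rows make up. A row lasts 1/12 s, in which the tool goes at most 41.7 mm and 7.16 degrees, less where a joint would pass 70% of its speed; a pose out of reach is approached as far as the arm can. A call with a gripper value outside its range is refused whole. "claw" is the closure, from 0 (fully open) to 1 (shut), set as the call begins (left out, the last holds). The fingers move at their own pace and stop on an object; "force" is the grip in N (left out, the last holds). Time passes only in rows, so rows that repeat a pose let the fingers close. It gives the time, the measured TCP pose, the force, the opening and the grip force at its end, in the units of the state.
- get_obs(): the state, without advancing time (a new reading comes with each control period).
- camera(name): name is "scene" or "side" or "wrist"; returns the picture (420x560x3 uint8, red, green, blue); there is no depth.
- get_calibration(name): a dict with "fx", "fy", "cx", "cy" (pixels), "k1" (the pictures are not rectified: a ray, as slopes to the right and down, at radius r is drawn at 1 + k1 r^2 times it, then the intrinsics apply), "rvec" (rotation vector, rad) and "tvec" (3), from world to camera coordinates, as OpenCV has them; the wrist camera has in their place "tool_from_camera" (4x4, takes a point from camera to tool coordinates, whose origin is the TCP and whose axes are the flange's). Camera axes: x right, y down, z forward; pixel columns grow to the right and rows downward; lengths in m; the calibration is good to about 2 mm. A picture is of the moment at which its call begins: read the wrist's pose just before it. get_calibration takes no time and is no camera call.
- job_done(): hands the job in; it is judged then, once.
The state is a dict: "time": time; "q": joint angles; "qd": joint speeds; "joint_efforts": joint torques, N m; "ee_pos": TCP position; "tcp_rot": TCP orientation; "wrist_force": force on the tool from outside, world axes, zero at the start; "torque": the same for the moment, N m; "opening": finger opening in m; "grasp_force": force on a finger pad.
Only numpy, scipy, OpenCV 4.12 (cv2) and the standard library are available. Lean on these libraries where they do the work, as an engineer would, in place of code of your own. Each camera call takes 0.05 s, during which the arm holds its last target. There are 200 camera calls.

## Working session

There is one attempt and no reset: what is moved stays moved. The work goes in short steps, Python scripts to look and compute and a tool call to move; the robot and the scene stay as the last step left them, time stands still between calls to the robot, and variables do not carry over. Pictures are saved under pics/ and viewed, at most 10 in all, crops included, and the job is handed in when it is done.

Besides the shell and the picture viewer there is one more tool, called by a JSON object that holds its "api" and its "payload", one argument or row to a line. servo_tool: Moves the arm, as the interface text tells. Its arguments: {"type":"object","properties":{"moves":{"type":"array","items":{"type":"array","items":{"type":"number"}}},"claw":{"type":"number"},"force":{"type":"number"}},"required":["moves"]}

```bash
mkdir -p pics
cat > h.py <<'E'
from workcell import *
import numpy as np, cv2
def save(n,f): cv2.imwrite(f'pics/{f}.png',cv2.cvtColor(np.asarray(camera(n)),cv2.COLOR_RGB2BGR))
E
python3 - <<'E'
from h import *
o=get_obs(); print({k:np.round(v,3) for k,v in o.items()})
save('scene','s1'); save('side','d1'); save('wrist','w1')
a=cv2.imread('pics/s1.png');b=cv2.imread('pics/d1.png')
for n in('scene','side','wrist'): print(n,get_calibration(n))
E
```

```text
{'time': np.float64(0.0), 'q': array([-7.3510e+01,  5.0110e+00,  1.0033e+01,  9.5099e+01, -1.0000e-03,
        8.9999e+01]), 'qd': array([ 0.096, -0.001,  0.027,  0.015,  0.086, -0.05 ]), 'joint_efforts': array([-1.0000e-03, -5.2039e+01,  4.6481e+01,  1.6000e-02, -0.0000e+00,
       -0.0000e+00]), 'ee_pos': array([ 0.156, -0.527,  0.231]), 'tcp_rot': array([-1.79924e+02,  1.00000e-03,  1.64910e+01]), 'wrist_force': array([-0.653,  0.345,  0.755]), 'torque': array([ 0.017, -0.012,  0.004]), 'grasp_force': np.float64(0.0), 'opening': np.float64(0.085)}
scene {'fx': 482.1969384559823, 'fy': 482.1969384559823, 'cx': 270.36549700157394, 'cy': 213.74055674424946, 'k1': -0.011023278447972924, 'rvec': array([ 2.13821218,  1.48789161, -0.46990792]), 'tvec': array([-0.12648959, -0.33211516,  1.73502952])}
side {'fx': 503.56178923745955, 'fy': 503.56178923745955, 'cx': 285.7282260377074, 'cy': 201.64653033547378, 'k1': -0.1367608003405569, 'rvec': array([ 0.08533677, -2.69340857,  1.57066859]), 'tvec': array([0.4941133 , 0.12236975, 1.39869839])}
wrist {'fx': 291.61116084156674, 'fy': 291.61116084156674, 'cx': 277.58633242339323, 'cy': 212.02101456967884, 'k1': -0.05559817018346456, 'tool_from_camera': array([[-1.99112607e-04, -9.52518638e-01, -3.04480221e-01,
         7.80865004e-02],
       [ 9.99999980e-01, -1.94344208e-04, -4.59672646e-05,
         2.34921134e-04],
       [-1.53892910e-05, -3.04480224e-01,  9.52518658e-01,
        -1.41979685e-01],
       [ 0.00000000e+00,  0.00000000e+00,  0.00000000e+00,
         1.00000000e+00]])}
```

View pics/s1.png

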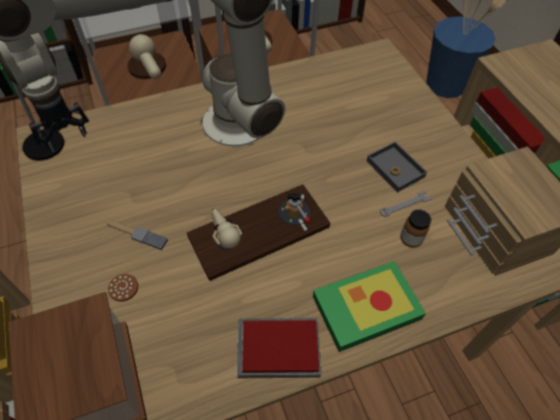

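View pics/d1.png

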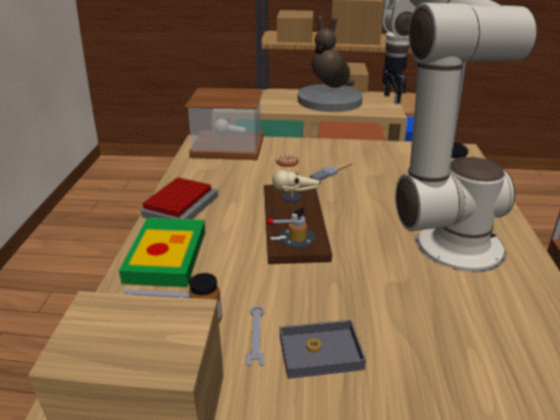

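The scene camera shows the plinth with the screw at about (295,208) and the skull at (228,232). In the side camera the screw is at (298,232) and the red ball at (271,221). I'll enlarge both around the screw.

```bash
cat >> h.py <<'E'
def proj(n,P):
    c=get_calibration(n); R=cv2.Rodrigues(c['rvec'])[0]; p=np.atleast_2d(P)@R.T+c['tvec']
    s=p[:,:2]/p[:,2:]; s=s*(1+c['k1']*(s**2).sum(1,keepdims=True))
    return s*c['fx']+[c['cx'],c['cy']]
def M(v,P):
    c,s=np.cos(v[2]),np.sin(v[2]); P=np.atleast_2d(P)
    return np.c_[v[0]+c*P[:,0]-s*P[:,1], v[1]+s*P[:,0]+c*P[:,1],P[:,2]]
E
python3 - <<'E'
from h import *
from scipy.optimize import least_squares
C=np.array([[.085,.08,.03],[-.085,.08,.03],[-.085,-.32,.03],[.085,-.32,.03]])
px=np.array([[329,221],[302,188],[190,238],[207,272]])
for perm in ([0,1,2,3],[1,0,3,2],[2,3,0,1],[3,2,1,0]):
  for y0 in (0,1.57,3.14,-1.57):
    r=least_squares(lambda v:(proj('scene',M(v,C))-px[perm]).ravel(),[.4,0,y0])
    if r.cost<200: print(perm,r.cost,r.x,proj('side',M(r.x,C)).round().tolist(),proj('side',M(r.x,[[0,0,.1],[.055,0,.033]])).round(), proj('scene',M(r.x,[[0,0,.1],[.055,0,.03]])).round())
a=cv2.imread('pics/s1.png')[180:240,255:335];b=cv2.imread('pics/d1.png')[170:265,255:335]
a=cv2.resize(a,(400,300),interpolation=3);b=cv2.resize(b,(400,475),interpolation=3)
i=np.zeros((475,800,3),np.uint8);i[:300,:400]=a;i[:,400:]=b;cv2.imwrite('pics/c1.png',i)
E
```

```text
[0, 1, 2, 3] 58.77434453694626 [0.46352509 0.04027672 0.12616645] [[266.0, 256.0], [332.0, 254.0], [314.0, 183.0], [262.0, 185.0]] [[297. 216.]
 [276. 238.]] [[295. 199.]
 [303. 226.]]
[0, 1, 2, 3] 58.77434453735441 [0.46352503 0.04027672 0.12616692] [[266.0, 256.0], [332.0, 254.0], [314.0, 183.0], [262.0, 185.0]] [[297. 216.]
 [276. 238.]] [[295. 199.]
 [303. 226.]]
[0, 1, 2, 3] 58.77434453757757 [0.46352511 0.04027672 6.40935161] [[266.0, 256.0], [332.0, 254.0], [314.0, 183.0], [262.0, 185.0]] [[297. 216.]
 [276. 238.]] [[295. 199.]
 [303. 226.]]
[0, 1, 2, 3] 58.77434453671839 [0.46352507 0.04027672 0.12616657] [[266.0, 256.0], [332.0, 254.0], [314.0, 183.0], [262.0, 185.0]] [[297. 216.]
 [276. 238.]] [[295. 199.]
 [303. 226.]]
[2, 3, 0, 1] 58.77434453669841 [ 0.49372478 -0.19781565  3.26775926] [[314.0, 183.0], [262.0, 185.0], [266.0, 256.0], [332.0, 254.0]] [[290. 176.]
 [307. 194.]] [[220. 231.]
 [214. 230.]]
[2, 3, 0, 1] 58.774344536720264 [ 0.49372478 -0.19781566  3.26775923] [[314.0, 183.0], [262.0, 185.0], [266.0, 256.0], [332.0, 254.0]] [[290. 176.]
 [307. 194.]] [[220. 231.]
 [214. 230.]]
[2, 3, 0, 1] 58.77434453774876 [ 0.49372483 -0.19781564  3.26775965] [[314.0, 183.0], [262.0, 185.0], [266.0, 256.0], [332.0, 254.0]] [[290. 176.]
 [307. 194.]] [[220. 231.]
 [214. 230.]]
[2, 3, 0, 1] 58.77434453767971 [ 0.49372483 -0.19781564 -3.01542567] [[314.0, 183.0], [262.0, 185.0], [266.0, 256.0], [332.0, 254.0]] [[290. 176.]
 [307. 194.]] [[220. 231.]
 [214. 230.]]
```

View pics/c1.png

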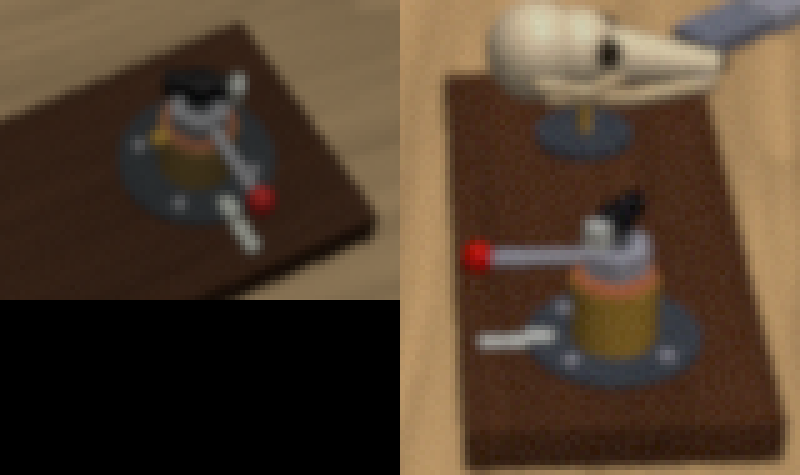

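The crops show the white pointer tip at scene (302.4,196.4) and side (295,216.4), and the red ball at scene (307.4,219.6) and side (270.6,221.2). The lever points near the mark. Next I'll move above the screw for a close look with the wrist camera.

{"api": "servo_tool", "payload": {
  "moves": [
    [2,3.5,0,0.1],
    [4,7,0,0.2],
    [6,10.5,0,0.3],
    [8,14,0,0.4],
    [10,17.5,0,0.5],
    [12,21,0,0.5],
    [14,25,0,0.5],
    [16,29,0,0.5],
    [18,33,0,0.5],
    [20,37,0,0.5],
    [22,41,0,0.5],
    [24,45,0,0.5],
    [26,49,0,0.5],
    [28,53,0,0.5],
    [30,56,0,0.5],
    [30.4,56.7,0,0.5],
    [30.4,56.7,0,0.5],
    [30.4,56.7,0,0.5]
  ],
  "claw": 0.4
}}

```text
time: 1.65
ee_pos: [0.4602, 0.0408, 0.2306]
tcp_rot: [-179.9, 0.1, 45.3]
wrist_force: [0.4, 0.7, -0.1]
opening: 0.0509
grasp_force: 0.0
```

```bash
cat >> h.py <<'E'
from scipy.spatial.transform import Rotation as Ro
def wray(o,uv):
    c=get_calibration('wrist'); s=(np.array(uv,float)-[c['cx'],c['cy']])/c['fx']
    q=s.copy()
    for _ in range(20): q=s/(1+c['k1']*(q@q))
    T=c['tool_from_camera']; R=Ro.from_euler('xyz',o['tcp_rot'],degrees=True).as_matrix()
    return o['ee_pos']+R@T[:3,3], R@T[:3,:3]@np.r_[q,1]
def atz(o,uv,z):
    p,d=wray(o,uv); return p+d*(z-p[2])/d[2]
E
python3 - <<'E'
from h import *
import json
from scipy.optimize import least_squares
o=get_obs(); save('wrist','w2')
json.dump({k:np.asarray(v).tolist() for k,v in o.items()},open('o2.json','w'))
print(o['ee_pos'],o['tcp_rot'],o['time'],o['opening'])
i=cv2.imread('pics/w2.png'); cv2.imwrite('pics/w2b.png',cv2.resize(i,(800,600),interpolation=3))
for s,d in (([302.4,196.4],[295,216.4]),([307.4,219.6],[270.6,221.2])):
    r=least_squares(lambda P:np.r_[(proj('scene',P)-s)[0],(proj('side',P)-d)[0]],[.46,.04,.1]);print(r.x,r.cost)
E
```

```text
[0.46020287 0.04081046 0.23059621] [-1.79944350e+02  7.36957140e-02  4.53020677e+01] 1.65 0.05093964542253874
[0.46903358 0.06046707 0.11051429] 0.19901846492379668
[0.53434727 0.05006568 0.08627122] 0.3552935500044165
```

View pics/w2b.png

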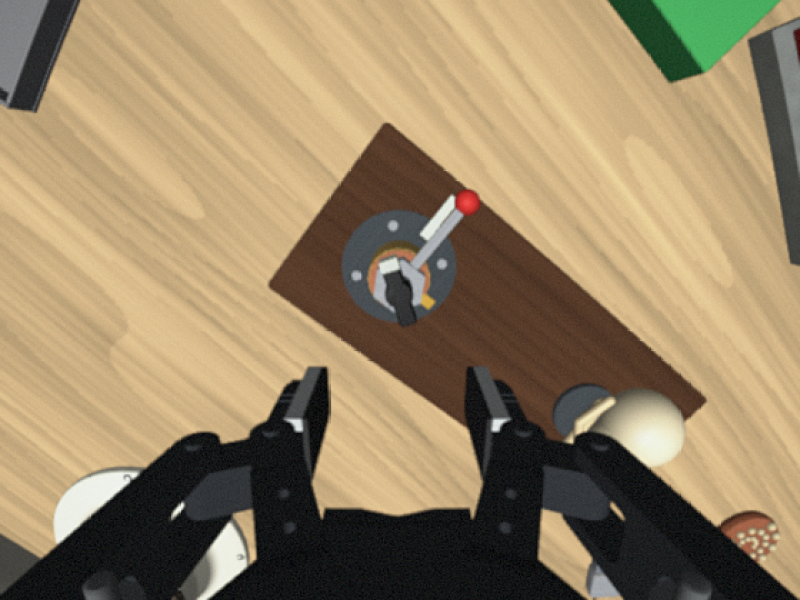

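The wrist view (800 px scale) shows the disc centre at about (399,266) and the white tip at (388,266). The bar's far end is at (406,323), the ball at (467,202), the mark from (424,237) to (455,197), the tab at (428,302), and the plinth corners at (387,123), (270,285) and (706,400).

Run:
```python
from h import *
import json
o={k:np.array(v) for k,v in json.load(open('o2.json')).items()}
f=lambda u,v,z:atz(o,[u*.7,v*.7],z)
for n,a in dict(disc=(399.5,266.5,.033),tipmid=(388,267,.113),end=(406,323,.113),ball=(467,202,.083),m0=(426,236,.031),m1=(455,197,.031),tab=(428,302,.0715),cA=(387,123,.03),cB=(270,285,.03),cC=(706,400,.03)).items(): print(n,f(*a).round(4))
A,B,Cc=f(387,123,.03)[:2],f(270,285,.03)[:2],f(706,400,.03)[:2]
# A=(+x,+y) B=(-x,+y) C=(+x,-y)
ex=(A-B)/np.linalg.norm(A-B); ey=(A-Cc)/np.linalg.norm(A-Cc)
print(np.linalg.norm(A-B),np.linalg.norm(A-Cc),np.degrees(np.arctan2(*ex[::-1])),np.degrees(np.arctan2(*ey[::-1]))-90, A-.085*ex-.08*ey)
t=f(388,267,.113)-f(406,323,.113);print('bar',np.degrees(np.arctan2(t[1],t[0])),np.linalg.norm(t))
```

```text
disc [0.4627 0.0397 0.033 ]
tipmid [0.4697 0.0579 0.113 ]
end [0.4512 0.0226 0.113 ]
ball [0.5346 0.0477 0.083 ]
m0 [0.4958 0.0423 0.031 ]
m1 [0.5338 0.0487 0.031 ]
tab [0.4647 0.0113 0.0715]
cA [0.5344 0.1261 0.03  ]
cB [0.3721 0.1058 0.03  ]
cC [ 0.5818 -0.2636  0.03  ]
0.1635227029553506 0.392475104975904 7.117960747090586 6.928707643253972 [0.45971794 0.03610741]
bar 62.421325258266926 0.039807777258688296
```

{"api": "servo_tool", "payload": {
  "moves": [
    [0.18,-0.15,-3,0.1],
    [0.18,-0.15,-6,0.2],
    [0.18,-0.15,-9,0.3],
    [0.18,-0.15,-11,0.3],
    [0.18,-0.15,-12,0.3],
    [0.18,-0.15,-13,0.3],
    [0.18,-0.15,-13,0.3],
    [0.18,-0.15,-13,0.3]
  ]
}}

```text
time: 2.37
ee_pos: [0.4621, 0.0377, 0.1021]
tcp_rot: [180.0, -0.0, 62.3]
wrist_force: [0.3, 0.3, 1.2]
opening: 0.0511
grasp_force: 0.0
```

{"api": "servo_tool", "payload": {
  "moves": [
    [0,0,0,0],
    [0,0,0,0],
    [0,0,0,0],
    [0,0,0,0],
    [0,0,0,0],
    [0,0,0,0],
    [0,0,0,0],
    [0,0,0,0]
  ],
  "claw": 1,
  "force": 25
}}

```text
time: 3.03
ee_pos: [0.4608, 0.0391, 0.1026]
tcp_rot: [-179.9, -0.1, 62.4]
wrist_force: [-10.8, 5.3, 9.6]
opening: 0.0175
grasp_force: 24.8
```

Run:
```python
from h import *
o=get_obs(); save('wrist','w3')
print({k:np.round(o[k],3) for k in('ee_pos','tcp_rot','wrist_force','torque','opening')})
i=cv2.imread('pics/w3.png'); cv2.imwrite('pics/w3b.png',cv2.resize(i[150:420,100:460],(800,600),interpolation=3))
```

```text
{'ee_pos': array([0.461, 0.039, 0.103]), 'tcp_rot': array([-1.79866e+02, -6.70000e-02,  6.23730e+01]), 'wrist_force': array([-10.762,   5.348,   9.573]), 'torque': array([1.067, 2.239, 0.046]), 'opening': np.float64(0.018)}
```

View pics/w3b.png

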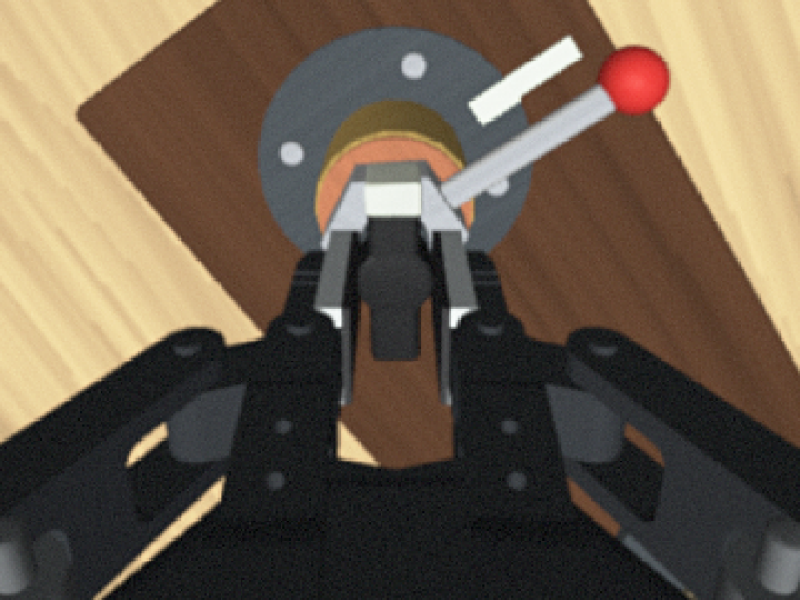

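The pads straddle a round hub in the middle of the bar, at crop (395,280). I'll turn the bar clockwise about 0.97 rad and recentre slightly.

{"api": "servo_tool", "payload": {
  "moves": [
    [-0.1,0.06,0,0],
    [-0.1,0.06,0,-0.1],
    [-0.1,0.06,-0.02,-0.2],
    [-0.1,0.06,-0.03,-0.3],
    [-0.1,0.06,-0.05,-0.4],
    [-0.1,0.06,-0.06,-0.5],
    [-0.1,0.06,-0.08,-0.6],
    [-0.1,0.06,-0.09,-0.7],
    [-0.1,0.06,-0.1,-0.8],
    [-0.1,0.06,-0.11,-0.9],
    [-0.1,0.06,-0.12,-0.97],
    [-0.1,0.06,-0.12,-0.97],
    [-0.1,0.06,-0.12,-0.97],
    [-0.1,0.06,-0.12,-0.97]
  ]
}}

```text
time: 4.25
ee_pos: [0.4604, 0.0396, 0.1014]
tcp_rot: [-179.9, 0.0, 6.8]
wrist_force: [-7.2, 3.3, 7.4]
opening: 0.0176
grasp_force: 24.6
```

Run:
```python
from h import *
o=get_obs(); save('wrist','w4')
print({k:np.round(o[k],3) for k in('time','ee_pos','tcp_rot','wrist_force','torque','opening')})
i=cv2.imread('pics/w4.png'); cv2.imwrite('pics/w4b.png',cv2.resize(i[150:420,100:460],(800,600),interpolation=3))
```

```text
{'time': np.float64(4.25), 'ee_pos': array([0.46 , 0.04 , 0.101]), 'tcp_rot': array([-1.79895e+02,  5.00000e-03,  6.78900e+00]), 'wrist_force': array([-7.202,  3.303,  7.415]), 'torque': array([0.926, 1.485, 0.003]), 'opening': np.float64(0.018)}
```

View pics/w4b.png

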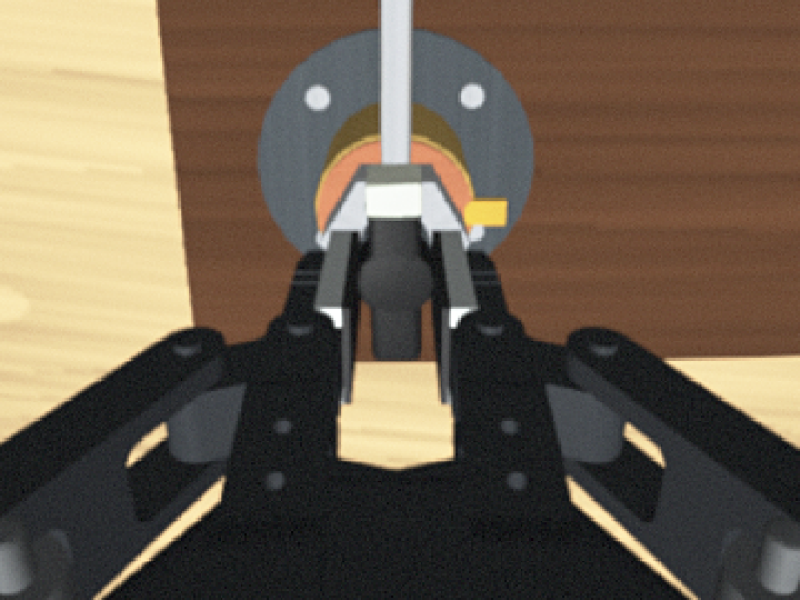

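The bar has turned with the fingers and lines up with the mark direction, with the tool at 6.8°. The lever at crop (396,80) lies right over the mark. Now I'll release it, then lift.

{"api": "servo_tool", "payload": {
  "moves": [
    [0,0,0,0],
    [0,0,0,0],
    [0,0,0,0],
    [0,0,0,0],
    [0,0,1,0],
    [0,0,3,0],
    [0,0,5,0],
    [0,0,7,0],
    [0,0,7,0],
    [0,0,7,0],
    [0,0,7,0]
  ],
  "claw": 0.5
}}

```text
time: 5.22
ee_pos: [0.4609, 0.0387, 0.1699]
tcp_rot: [180.0, 0.0, 6.7]
wrist_force: [-0.2, -0.5, -0.6]
opening: 0.0428
grasp_force: 0.0
```

Run:
```python
from h import *
o=get_obs(); save('wrist','w5')
print({k:np.round(o[k],4) for k in('time','ee_pos','tcp_rot','wrist_force','torque','opening')})
i=cv2.imread('pics/w5.png'); cv2.imwrite('pics/w5b.png',cv2.resize(i[60:330,100:460],(800,600),interpolation=3))
```

```text
{'time': np.float64(5.2167), 'ee_pos': array([0.4609, 0.0387, 0.1699]), 'tcp_rot': array([1.799975e+02, 9.900000e-03, 6.744500e+00]), 'wrist_force': array([-0.2286, -0.494 , -0.6242]), 'torque': array([-0.0415, -0.0161,  0.0227]), 'opening': np.float64(0.0428)}
```

View pics/w5b.png

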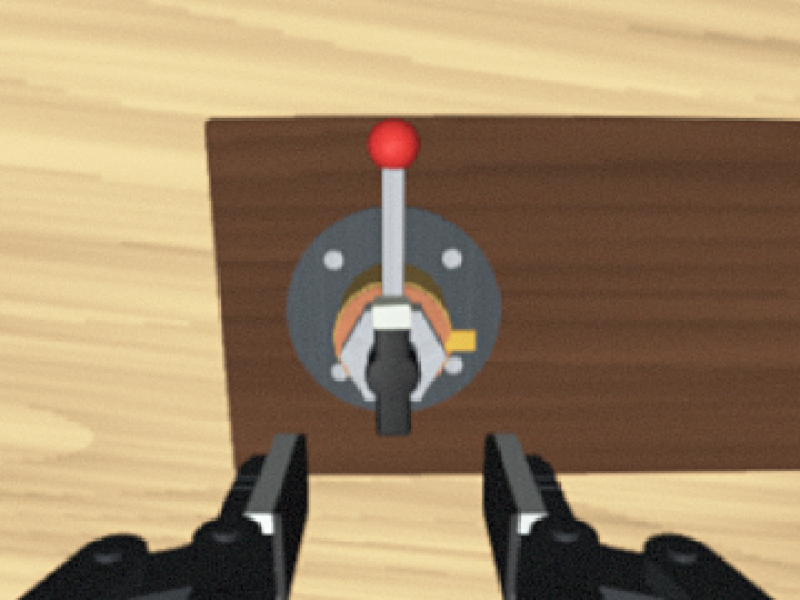

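The pointer stayed on the mark: the bar is vertical at x≈392 and the plinth edge is level. The tab sits at (461,341). Next I'll work out the path for the lever push.

```bash
cat >> h.py <<'E'
AX=np.array([.4615,.0397])
def pose(th,r=.055,off=.015):
    t=np.radians(th); u=np.array([np.cos(t),np.sin(t)]); n=np.array([-u[1],u[0]])
    return np.r_[AX+r*u+off*n, np.radians(th+90)]
def rows(ths,ref,z=0):
    ref=np.asarray(ref); print([[round(100*(p[0]-ref[0]),2),round(100*(p[1]-ref[1]),2),z,round(p[2]-ref[2],3)] for p in map(pose,ths)])
E
python3 - <<'E'
from h import *
rows([27],[.4609,.0387,np.radians(6.75)])
print(pose(27))
rows(range(22,-119,-5),pose(27))
E
```

```text
[[np.float64(4.28), np.float64(3.93), 0, np.float64(1.924)]]
[0.5036955  0.07803458 2.04203522]
[[np.float64(0.32), np.float64(-0.38), 0, np.float64(-0.087)], [np.float64(0.6), np.float64(-0.79), 0, np.float64(-0.175)], [np.float64(0.85), np.float64(-1.22), 0, np.float64(-0.262)], [np.float64(1.06), np.float64(-1.67), 0, np.float64(-0.349)], [np.float64(1.22), np.float64(-2.14), 0, np.float64(-0.436)], [np.float64(1.35), np.float64(-2.62), 0, np.float64(-0.524)], [np.float64(1.44), np.float64(-3.11), 0, np.float64(-0.611)], [np.float64(1.48), np.float64(-3.61), 0, np.float64(-0.698)], [np.float64(1.47), np.float64(-4.11), 0, np.float64(-0.785)], [np.float64(1.43), np.float64(-4.6), 0, np.float64(-0.873)], [np.float64(1.34), np.float64(-5.09), 0, np.float64(-0.96)], [np.float64(1.21), np.float64(-5.57), 0, np.float64(-1.047)], [np.float64(1.04), np.float64(-6.04), 0, np.float64(-1.134)], [np.float64(0.83), np.float64(-6.49), 0, np.float64(-1.222)], [np.float64(0.58), np.float64(-6.92), 0, np.float64(-1.309)], [np.float64(0.29), np.float64(-7.32), 0, np.float64(-1.396)], [np.float64(-0.03), np.float64(-7.7), 0, np.float64(-1.484)], [np.float64(-0.39), np.float64(-8.05), 0, np.float64(-1.571)], [np.float64(-0.77), np.float64(-8.37), 0, np.float64(-1.658)], [np.float64(-1.18), np.float64(-8.65), 0, np.float64(-1.745)], [np.float64(-1.61), np.float64(-8.9), 0, np.float64(-1.833)], [np.float64(-2.06), np.float64(-9.11), 0, np.float64(-1.92)], [np.float64(-2.53), np.float64(-9.28), 0, np.float64(-2.007)], [np.float64(-3.01), np.float64(-9.4), 0, np.float64(-2.094)], [np.float64(-3.5), np.float64(-9.49), 0, np.float64(-2.182)], [np.float64(-4.0), np.float64(-9.53), 0, np.float64(-2.269)], [np.float64(-4.49), np.float64(-9.53), 0, np.float64(-2.356)], [np.float64(-4.99), np.float64(-9.48), 0, np.float64(-2.443)], [np.float64(-5.48), np.float64(-9.39), 0, np.float64(-2.531)]]
```

{"api": "servo_tool", "payload": {
  "moves": [
    [0.4,0.4,0,0.12],
    [0.8,0.8,0,0.24],
    [1.2,1.2,0,0.36],
    [1.6,1.6,0,0.48],
    [2,2,0,0.6],
    [2.4,2.4,0,0.72],
    [2.8,2.8,0,0.84],
    [3.2,3.2,0,0.96],
    [3.6,3.6,0,1.08],
    [4.28,3.93,0,1.2],
    [4.28,3.93,0,1.32],
    [4.28,3.93,0,1.44],
    [4.28,3.93,0,1.56],
    [4.28,3.93,0,1.68],
    [4.28,3.93,0,1.8],
    [4.28,3.93,0,1.924],
    [4.28,3.93,0,1.924],
    [4.28,3.93,0,1.924],
    [4.28,3.93,0,1.924]
  ],
  "claw": 1,
  "force": 40
}}

```text
time: 6.85
ee_pos: [0.5035, 0.078, 0.1696]
tcp_rot: [-180.0, -0.0, 116.8]
wrist_force: [0.8, 0.6, -0.8]
opening: 0.0001
grasp_force: 0.0
```

{"api": "servo_tool", "payload": {
  "moves": [
    [0,0,-3,0],
    [0,0,-6,0],
    [0,0,-8,0],
    [0,0,-9.5,0],
    [0,0,-10.2,0],
    [0,0,-10.2,0],
    [0,0,-10.2,0],
    [0,0,-10.2,0]
  ]
}}

```text
time: 7.52
ee_pos: [0.5044, 0.0781, 0.0693]
tcp_rot: [179.9, 0.0, 116.9]
wrist_force: [-0.7, 0.4, 0.7]
opening: -0.0002
grasp_force: 0.0
```

{"api": "servo_tool", "payload": {
  "moves": [
    [0.32,-0.38,0,-0.087],
    [0.6,-0.79,0,-0.175],
    [0.85,-1.22,0,-0.262],
    [1.06,-1.67,0,-0.349],
    [1.22,-2.14,0,-0.436],
    [1.35,-2.62,0,-0.524],
    [1.44,-3.11,0,-0.611],
    [1.48,-3.61,0,-0.698],
    [1.47,-4.11,0,-0.785],
    [1.43,-4.6,0,-0.873],
    [1.43,-4.6,0,-0.873],
    [1.43,-4.6,0,-0.873]
  ]
}}

```text
time: 8.52
ee_pos: [0.5186, 0.032, 0.0691]
tcp_rot: [179.9, -0.0, 67.1]
wrist_force: [-0.1, 0.7, 0.4]
opening: -0.0006
grasp_force: 0.0
```

Run:
```python
from h import *
o=get_obs(); save('wrist','w6')
print({k:np.round(o[k],4) for k in('time','ee_pos','tcp_rot','wrist_force','torque')}, pose(-23))
i=cv2.imread('pics/w6.png'); cv2.imwrite('pics/w6b.png',cv2.resize(i,(800,600),interpolation=3))
rows(range(-28,-119,-5),pose(-23))
```

```text
{'time': np.float64(8.5167), 'ee_pos': array([0.5186, 0.032 , 0.0691]), 'tcp_rot': array([ 1.799209e+02, -4.010000e-02,  6.707430e+01]), 'wrist_force': array([-0.0689,  0.6618,  0.4266]), 'torque': array([-0.0187, -0.003 ,  0.0015])} [0.51798873 0.03201736 1.1693706 ]
[[np.float64(-0.09), np.float64(-0.49), 0, np.float64(-0.087)], [np.float64(-0.22), np.float64(-0.97), 0, np.float64(-0.175)], [np.float64(-0.39), np.float64(-1.44), 0, np.float64(-0.262)], [np.float64(-0.6), np.float64(-1.89), 0, np.float64(-0.349)], [np.float64(-0.85), np.float64(-2.32), 0, np.float64(-0.436)], [np.float64(-1.14), np.float64(-2.72), 0, np.float64(-0.524)], [np.float64(-1.46), np.float64(-3.1), 0, np.float64(-0.611)], [np.float64(-1.82), np.float64(-3.45), 0, np.float64(-0.698)], [np.float64(-2.2), np.float64(-3.77), 0, np.float64(-0.785)], [np.float64(-2.61), np.float64(-4.05), 0, np.float64(-0.873)], [np.float64(-3.04), np.float64(-4.3), 0, np.float64(-0.96)], [np.float64(-3.49), np.float64(-4.51), 0, np.float64(-1.047)], [np.float64(-3.96), np.float64(-4.68), 0, np.float64(-1.134)], [np.float64(-4.44), np.float64(-4.8), 0, np.float64(-1.222)], [np.float64(-4.93), np.float64(-4.89), 0, np.float64(-1.309)], [np.float64(-5.42), np.float64(-4.93), 0, np.float64(-1.396)], [np.float64(-5.92), np.float64(-4.93), 0, np.float64(-1.484)], [np.float64(-6.42), np.float64(-4.88), 0, np.float64(-1.571)], [np.float64(-6.91), np.float64(-4.79), 0, np.float64(-1.658)]]
```

View pics/w6b.png

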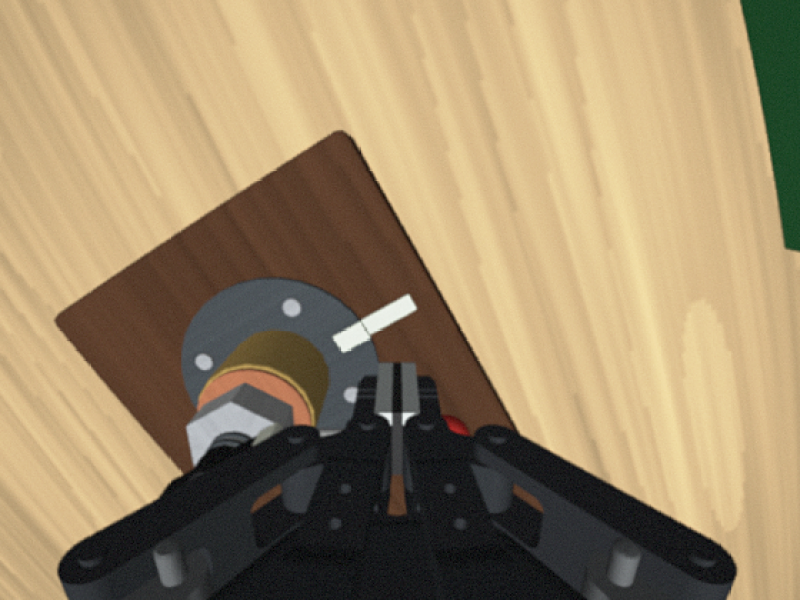

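The wrist view shows the lever moving ahead of the fingers, with the red ball at (455,425). The pointer tip at (265,432) is still parallel to the mark line from (338,345) to (415,302). The left linkage passes just above the pointer, so I'll run 3 mm higher.

{"api": "servo_tool", "payload": {
  "moves": [
    [-0.09,-0.49,0.15,-0.087],
    [-0.22,-0.97,0.3,-0.175],
    [-0.39,-1.44,0.3,-0.262],
    [-0.6,-1.89,0.3,-0.349],
    [-0.85,-2.32,0.3,-0.436],
    [-1.14,-2.72,0.3,-0.524],
    [-1.46,-3.1,0.3,-0.611],
    [-1.82,-3.45,0.3,-0.698],
    [-2.2,-3.77,0.3,-0.785],
    [-2.61,-4.05,0.3,-0.873],
    [-3.04,-4.3,0.3,-0.96],
    [-3.49,-4.51,0.3,-1.047],
    [-3.96,-4.68,0.3,-1.134],
    [-4.44,-4.8,0.3,-1.222],
    [-4.93,-4.89,0.3,-1.309],
    [-5.42,-4.93,0.3,-1.396],
    [-5.92,-4.93,0.3,-1.484],
    [-6.42,-4.88,0.3,-1.571],
    [-6.91,-4.79,0.3,-1.658],
    [-6.91,-4.79,0.3,-1.658]
  ]
}}

```text
time: 10.23
ee_pos: [0.4139, -0.1287, 0.0716]
tcp_rot: [-175.8, 0.3, -19.9]
wrist_force: [-0.3, -0.2, 0.5]
opening: 0.0004
grasp_force: 0.0
```

```bash
cat > st.py <<'E'
from h import *
import sys
th=float(sys.argv[1]); o=get_obs(); f=o['wrist_force']; t=np.radians(th)
n=np.array([-np.sin(t),np.cos(t)]); p=pose(th)
print('t',round(o['time'],2),'ee',o['ee_pos'].round(4),'cmd',p.round(4),'yaw',o['tcp_rot'][2].round(1),'push',round(f[:2]@n,2),'lagmm',((o['ee_pos'][:2]-p[:2])@n*1000).round(2),'f',f.round(1))
E
python3 st.py -118
python3 - <<'E'
from h import *
for b in range(-118,-270,-12):print(b,end=' ');rows([b-3,b-6,b-9,b-12],pose(b))
E
```

```text
t 10.23 ee [ 0.4139 -0.1287  0.0716] cmd [ 0.4489 -0.0159 -0.4887] yaw -19.9 push -0.21 lagmm 22.01 f [-0.3 -0.2  0.5]
-118 [[np.float64(-0.29), np.float64(0.07), 0, np.float64(-0.052)], [np.float64(-0.57), np.float64(0.16), 0, np.float64(-0.105)], [np.float64(-0.85), np.float64(0.27), 0, np.float64(-0.157)], [np.float64(-1.13), np.float64(0.38), 0, np.float64(-0.209)]]
-130 [[np.float64(-0.27), np.float64(0.13), 0, np.float64(-0.052)], [np.float64(-0.53), np.float64(0.28), 0, np.float64(-0.105)], [np.float64(-0.78), np.float64(0.44), 0, np.float64(-0.157)], [np.float64(-1.02), np.float64(0.61), 0, np.float64(-0.209)]]
-142 [[np.float64(-0.23), np.float64(0.18), 0, np.float64(-0.052)], [np.float64(-0.46), np.float64(0.38), 0, np.float64(-0.105)], [np.float64(-0.67), np.float64(0.59), 0, np.float64(-0.157)], [np.float64(-0.88), np.float64(0.81), 0, np.float64(-0.209)]]
-154 [[np.float64(-0.19), np.float64(0.23), 0, np.float64(-0.052)], [np.float64(-0.37), np.float64(0.47), 0, np.float64(-0.105)], [np.float64(-0.54), np.float64(0.72), 0, np.float64(-0.157)], [np.float64(-0.69), np.floa
[... 1585 characters left out ...]
p.float64(-0.052)], [np.float64(0.43), np.float64(0.42), 0, np.float64(-0.105)], [np.float64(0.66), np.float64(0.61), 0, np.float64(-0.157)], [np.float64(0.9), np.float64(0.79), 0, np.float64(-0.209)]]
-250 [[np.float64(0.25), np.float64(0.17), 0, np.float64(-0.052)], [np.float64(0.5), np.float64(0.32), 0, np.float64(-0.105)], [np.float64(0.77), np.float64(0.46), 0, np.float64(-0.157)], [np.float64(1.04), np.float64(0.58), 0, np.float64(-0.209)]]
-262 [[np.float64(0.28), np.float64(0.11), 0, np.float64(-0.052)], [np.float64(0.56), np.float64(0.21), 0, np.float64(-0.105)], [np.float64(0.85), np.float64(0.29), 0, np.float64(-0.157)], [np.float64(1.14), np.float64(0.35), 0, np.float64(-0.209)]]
```

Run:
```python
from h import *
o=get_obs(); print(o['time'],o['q'].round(2),o['qd'].round(1),o['ee_pos'].round(4),o['tcp_rot'].round(1),o['wrist_force'].round(1))
save('wrist','w7'); save('scene','s7')
i=cv2.resize(cv2.imread('pics/w7.png'),(400,300));j=cv2.resize(cv2.imread('pics/s7.png')[130:310,160:400],(400,300))
cv2.imwrite('pics/c7.png',cv2.hconcat([i,j]))
o=get_obs(); print(o['time'],o['q'].round(2),o['qd'].round(1),o['ee_pos'].round(4))
```

```text
10.2333 [-20.05 -10.99 -22.96  78.3    4.23 179.81] [-28.8  -9.4  -7.7   1.2  -2.2   0. ] [ 0.4139 -0.1287  0.0716] [-175.8    0.3  -19.9] [-0.3 -0.2  0.5]
10.3333 [-20.13 -11.01 -22.97  78.31   4.16 179.83] [ 2.5  0.9  0.9 -0.8  0.9  0.3] [ 0.4135 -0.1295  0.0716]
```

View pics/c7.png

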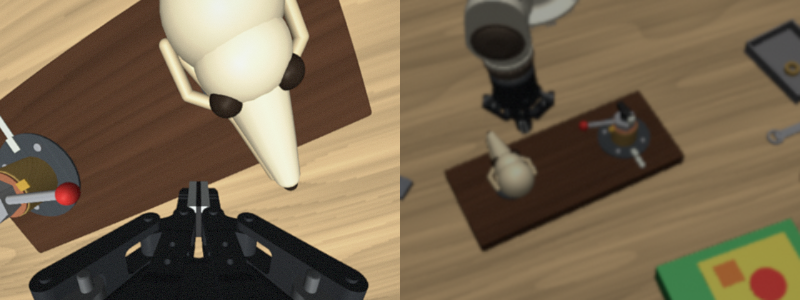

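The last joint reached its limit (q6 = 180°), so the arm drifted off. It touched nothing: the lever's ball is at (67,195) in the left half and the skull is clear. I'll lift out first, then flip the tool by half a turn.

{"api": "servo_tool", "payload": {
  "moves": [
    [0,0,12,0.05],
    [0,0,12,0.05],
    [0,0,12,0.1],
    [0,0,12,0.2],
    [0,0,12,0.2],
    [0,0,12,0.2]
  ]
}}

```text
time: 10.83
ee_pos: [0.4147, -0.1277, 0.1911]
tcp_rot: [-175.8, 0.3, -8.4]
wrist_force: [0.1, 0.6, -0.3]
opening: 0.0002
grasp_force: 0.0
```

Run:
```python
from h import *
print(atz(dict(ee_pos=np.array([.4139,-.1287,.0716]),tcp_rot=np.array([-175.8,.3,-19.9])),[94,273],.083))
o=get_obs(); print(o['time'],o['q'].round(2),o['qd'].round(1),o['ee_pos'].round(4),o['tcp_rot'].round(1),o['wrist_force'].round(1))
```

```text
[ 0.44700654 -0.03465535  0.083     ]
10.8333 [-19.77 -10.47  -9.32  92.25   4.05 168.64] [-0.3  0.3 -1.9 -0.3 -0.   1.6] [ 0.4147 -0.1277  0.1911] [-175.8    0.3   -8.4] [ 0.1  0.6 -0.3]
```

```bash
cat >> h.py <<'E'
def pose(th,r=.053,off=.015):
    t=np.radians(th); u=np.array([np.cos(t),np.sin(t)]); n=np.array([-u[1],u[0]])
    return np.r_[AX+r*u+off*n, np.radians(th)]
def rows(ths,ref,z=0):
    ref=np.asarray(ref); print([[float(round(100*(p[0]-ref[0]),2)),float(round(100*(p[1]-ref[1]),2)),z,float(round(p[2]-ref[2],3))] for p in map(pose,ths)])
E
python3 -c "
from h import *
print(pose(-70),get_obs()['tcp_rot'])
rows(range(-75,-131,-5),pose(-70))
for b in range(-130,-290,-12):print(b,end=' ');rows([b-3,b-6,b-9,b-12],pose(b))
"
```

```text
[ 0.49372246 -0.00497341 -1.22173048] [-175.80952828    0.28020574   -8.44034522]
[[-0.4, -0.26, 0, -0.087], [-0.82, -0.49, 0, -0.175], [-1.27, -0.68, 0, -0.262], [-1.72, -0.83, 0, -0.349], [-2.19, -0.94, 0, -0.436], [-2.67, -1.01, 0, -0.524], [-3.15, -1.04, 0, -0.611], [-3.63, -1.03, 0, -0.698], [-4.1, -0.97, 0, -0.785], [-4.57, -0.87, 0, -0.873], [-5.03, -0.73, 0, -0.96], [-5.48, -0.56, 0, -1.047]]
-130 [[-0.26, 0.13, 0, -0.052], [-0.51, 0.26, 0, -0.105], [-0.76, 0.42, 0, -0.157], [-1.0, 0.58, 0, -0.209]]
-142 [[-0.23, 0.18, 0, -0.052], [-0.45, 0.36, 0, -0.105], [-0.66, 0.56, 0, -0.157], [-0.85, 0.77, 0, -0.209]]
-154 [[-0.19, 0.22, 0, -0.052], [-0.36, 0.45, 0, -0.105], [-0.52, 0.69, 0, -0.157], [-0.67, 0.93, 0, -0.209]]
-166 [[-0.14, 0.25, 0, -0.052], [-0.26, 0.51, 0, -0.105], [-0.37, 0.78, 0, -0.157], [-0.46, 1.05, 0, -0.209]]
-178 [[-0.08, 0.28, 0, -0.052], [-0.15, 0.56, 0, -0.105], [-0.2, 0.84, 0, -0.157], [-0.24, 1.13, 0, -0.209]]
-190 [[-0.02, 0.29, 0, -0.052], [-0.03, 0.58, 0, -0.105], [-0.02, 0.86, 0, -0.157], [0.0, 1.15, 0, -0.209]]
-202 [[0.04, 0.29, 0, -0.052], [0.09, 0.57, 0, -0.105], [0.16, 0.85, 0, -0.157], [0.24, 1.13, 0, -0.209]]
-214 [[0.1, 0.27, 0, -0.052], [0.21, 0.54, 0, -0.105], [0.33, 0.8, 0, -0.157], [0.47, 1.05, 0, -0.209]]
-226 [[0.15, 0.25, 0, -0.052], [0.32, 0.48, 0, -0.105], [0.49, 0.71, 0, -0.157], [0.68, 0.93, 0, -0.209]]
-238 [[0.2, 0.21, 0, -0.052], [0.41, 0.41, 0, -0.105], [0.63, 0.59, 0, -0.157], [0.86, 0.77, 0, -0.209]]
-250 [[0.24, 0.16, 0, -0.052], [0.48, 0.31, 0, -0.105], [0.74, 0.45, 0, -0.157], [1.0, 0.57, 0, -0.209]]
-262 [[0.27, 0.11, 0, -0.052], [0.54, 0.2, 0, -0.105], [0.82, 0.29, 0, -0.157], [1.1, 0.35, 0, -0.209]]
-274 [[0.28, 0.05, 0, -0.052], [0.57, 0.09, 0, -0.105], [0.86, 0.11, 0, -0.157], [1.15, 0.12, 0, -0.209]]
-286 [[0.29, -0.01, 0, -0.052], [0.58, -0.03, 0, -0.105], [0.86, -0.07, 0, -0.157], [1.14, -0.12, 0, -0.209]]
```

{"api": "servo_tool", "payload": {
  "moves": [
    [1,2,0,0.12],
    [2,4,0,0.24],
    [3,6,0,0.36],
    [4,8,0,0.48],
    [6,10,0,0.6],
    [7.9,12.3,0,0.72],
    [7.9,12.3,0,0.84],
    [7.9,12.3,0,0.96],
    [7.9,12.3,0,1.08],
    [7.9,12.3,0,1.2],
    [7.9,12.3,0,1.32],
    [7.9,12.3,0,1.44],
    [7.9,12.3,0,1.56],
    [7.9,12.3,0,1.68],
    [7.9,12.3,0,1.8],
    [7.9,12.3,0,1.92],
    [7.9,12.3,0,2.04],
    [7.9,12.3,0,2.16],
    [7.9,12.3,0,2.28],
    [7.9,12.3,0,2.4]
  ]
}}

```text
time: 12.5
ee_pos: [0.4927, -0.0047, 0.1896]
tcp_rot: [-175.7, 0.2, 129.3]
wrist_force: [0.6, 0.3, 0.7]
opening: 0.0
grasp_force: 0.0
```

{"api": "servo_tool", "payload": {
  "moves": [
    [0,0,0,0.12],
    [0,0,0,0.24],
    [0,0,0,0.36],
    [0,0,0,0.48],
    [0,0,0,0.6],
    [0,0,0,0.72],
    [0,0,0,0.84],
    [0,0,0,0.96],
    [0,0,0,1.08],
    [0,0,0,1.2],
    [0,0,0,1.32],
    [0,0,0,1.44],
    [0,0,0,1.56],
    [0,0,0,1.68],
    [0,0,0,1.8],
    [0,0,0,1.92],
    [0,0,0,2.04],
    [0,0,0,2.16],
    [0,0,0,2.28],
    [0,0,0,2.4]
  ]
}}

```text
time: 14.17
ee_pos: [0.4926, -0.0047, 0.1896]
tcp_rot: [-175.9, 0.3, -93.2]
wrist_force: [0.1, 0.6, -0.3]
opening: -0.0003
grasp_force: 0.0
```

{"api": "servo_tool", "payload": {
  "moves": [
    [0,0,0,0.12],
    [0,0,0,0.24],
    [0,0,0,0.36],
    [0,0,0,0.41],
    [0,0,0,0.41],
    [0,0,0,0.41],
    [0,0,0,0.41]
  ]
}}

```text
time: 14.75
ee_pos: [0.493, -0.0049, 0.1904]
tcp_rot: [-175.9, 0.3, -70.1]
wrist_force: [-0.9, 0.3, 0.0]
opening: -0.0
grasp_force: 0.0
```

{"api": "servo_tool", "payload": {
  "moves": [
    [0,0,-4,0],
    [0,0,-8,0],
    [0,0,-10,0],
    [0,0,-11,0],
    [0,0,-11.8,0],
    [0,0,-11.8,0],
    [0,0,-11.8,0]
  ]
}}

```text
time: 15.33
ee_pos: [0.4939, -0.005, 0.0743]
tcp_rot: [-175.7, 0.3, -69.9]
wrist_force: [0.5, 0.3, 1.6]
opening: -0.0002
grasp_force: 0.0
```

{"api": "servo_tool", "payload": {
  "moves": [
    [-0.4,-0.26,0,-0.087],
    [-0.82,-0.49,0,-0.175],
    [-1.27,-0.68,0,-0.262],
    [-1.72,-0.83,0,-0.349],
    [-2.19,-0.94,0,-0.436],
    [-2.67,-1.01,0,-0.524],
    [-3.15,-1.04,0,-0.611],
    [-3.63,-1.03,0,-0.698],
    [-4.1,-0.97,0,-0.785],
    [-4.57,-0.87,0,-0.873],
    [-4.57,-0.87,0,-0.873],
    [-4.57,-0.87,0,-0.873]
  ]
}}

```text
time: 16.33
ee_pos: [0.4485, -0.0137, 0.0747]
tcp_rot: [-175.7, 0.4, -119.8]
wrist_force: [0.4, 0.8, -0.4]
opening: 0.0003
grasp_force: 0.0
```

```bash
python3 st.py -120; python3 -c "
from h import *
for b in range(-120,-290,-6):print(b,end=' ');rows([b-3,b-6],pose(b))"
```

```text
t 16.33 ee [ 0.4485 -0.0137  0.0747] cmd [ 0.448  -0.0137 -2.0944] yaw -119.8 push -0.06 lagmm 0.43 f [ 0.4  0.8 -0.4]
-120 [[-0.28, 0.08, 0, -0.052], [-0.55, 0.17, 0, -0.105]]
-126 [[-0.27, 0.11, 0, -0.052], [-0.53, 0.23, 0, -0.105]]
-132 [[-0.26, 0.13, 0, -0.052], [-0.5, 0.28, 0, -0.105]]
-138 [[-0.24, 0.16, 0, -0.052], [-0.47, 0.33, 0, -0.105]]
-144 [[-0.22, 0.18, 0, -0.052], [-0.43, 0.38, 0, -0.105]]
-150 [[-0.2, 0.21, 0, -0.052], [-0.39, 0.42, 0, -0.105]]
-156 [[-0.18, 0.23, 0, -0.052], [-0.35, 0.46, 0, -0.105]]
-162 [[-0.15, 0.24, 0, -0.052], [-0.3, 0.5, 0, -0.105]]
-168 [[-0.13, 0.26, 0, -0.052], [-0.24, 0.52, 0, -0.105]]
-174 [[-0.1, 0.27, 0, -0.052], [-0.19, 0.55, 0, -0.105]]
-180 [[-0.07, 0.28, 0, -0.052], [-0.13, 0.56, 0, -0.105]]
-186 [[-0.04, 0.29, 0, -0.052], [-0.07, 0.57, 0, -0.105]]
-192 [[-0.01, 0.29, 0, -0.052], [-0.01, 0.58, 0, -0.105]]
-198 [[0.02, 0.29, 0, -0.052], [0.05, 0.57, 0, -0.105]]
-204 [[0.05, 0.28, 0, -0.052], [0.11, 0.57, 0, -0.105]]
-210 [[0.08, 0.28, 0, -0.052], [0.17, 0.55, 0, -0.105]]
-216 [[0.11, 0.27, 0, -0.052], [0.23, 0.53, 0, -0.105]]
-222 [[0.13, 0.26, 0, -0.052], [0.28, 0.5, 0, -0.105]]
-228 [[0.16, 0.24, 0, -0.052], [0.33, 0.47, 0, -0.105]]
-234 [[0.18, 0.22, 0, -0.052], [0.38, 0.43, 0, -0.105]]
-240 [[0.21, 0.2, 0, -0.052], [0.42, 0.39, 0, -0.105]]
-246 [[0.23, 0.18, 0, -0.052], [0.46, 0.35, 0, -0.105]]
-252 [[0.24, 0.15, 0, -0.052], [0.5, 0.3, 0, -0.105]]
-258 [[0.26, 0.13, 0, -0.052], [0.52, 0.24, 0, -0.105]]
-264 [[0.27, 0.1, 0, -0.052], [0.55, 0.19, 0, -0.105]]
-270 [[0.28, 0.07, 0, -0.052], [0.56, 0.13, 0, -0.105]]
-276 [[0.29, 0.04, 0, -0.052], [0.57, 0.07, 0, -0.105]]
-282 [[0.29, 0.01, 0, -0.052], [0.58, 0.01, 0, -0.105]]
-288 [[0.29, -0.02, 0, -0.052], [0.57, -0.05, 0, -0.105]]
```

{"api": "servo_tool", "payload": {
  "moves": [
    [0,0,-0.5,0],
    [-0.28,0.08,-0.5,-0.052],
    [-0.55,0.17,-0.5,-0.105],
    [-0.82,0.28,-0.5,-0.157],
    [-1.08,0.4,-0.5,-0.209],
    [-1.08,0.4,-0.5,-0.209],
    [-1.08,0.4,-0.5,-0.209]
  ]
}}

```text
time: 16.92
ee_pos: [0.437, -0.0098, 0.0681]
tcp_rot: [-175.8, 0.3, -131.7]
wrist_force: [0.3, -0.3, -1.2]
opening: 0.0002
grasp_force: 0.1
```

```bash
cat > ball.py <<'E'
from h import *
def red(im):
    b=im.astype(int); m=((b[...,0]>110)&(b[...,1]<60)&(b[...,2]<60)).astype(np.uint8)
    return m
def ballw(z=.083):
    o=get_obs(); im=np.asarray(camera('wrist')); m=red(im)
    k,l,s,c=cv2.connectedComponentsWithStats(m)
    for i in range(1,k):
        if s[i,4]<15: continue
        p=atz(o,c[i],z); d=p[:2]-AX
        if np.hypot(*d)<.11: print('ball px',c[i].round(1),'area',s[i,4],'bbox',s[i,:4],'r',np.hypot(*d).round(4),'ang',np.degrees(np.arctan2(d[1],d[0])).round(1))
    return im
if __name__=='__main__': ballw()
E
python3 st.py -132; python3 ball.py
```

```text
t 16.92 ee [ 0.437  -0.0098  0.0681] cmd [ 0.4372 -0.0097 -2.3038] yaw -131.7 push 0.41 lagmm -0.09 f [ 0.3 -0.3 -1.2]
ball px [314.8 238.1] area 420 bbox [300 226  37  35] r 0.0786 ang -134.4
```

{"api": "servo_tool", "payload": {
  "moves": [
    [-0.26,0.13,0,-0.052],
    [-0.5,0.28,0,-0.105],
    [-0.5,0.28,0,-0.105]
  ]
}}

```text
time: 17.22
ee_pos: [0.4318, -0.007, 0.0681]
tcp_rot: [-175.8, 0.3, -137.9]
wrist_force: [0.8, -0.3, -0.3]
opening: -0.0002
grasp_force: 0.3
```

{"api": "servo_tool", "payload": {
  "moves": [
    [-0.24,0.16,0,-0.052],
    [-0.47,0.33,0,-0.105],
    [-0.47,0.33,0,-0.105]
  ]
}}

```text
time: 17.47
ee_pos: [0.4271, -0.0037, 0.0681]
tcp_rot: [-175.8, 0.3, -143.9]
wrist_force: [0.4, 0.0, -0.1]
opening: -0.0001
grasp_force: 0.3
```

{"api": "servo_tool", "payload": {
  "moves": [
    [-0.22,0.18,0,-0.052],
    [-0.43,0.38,0,-0.105],
    [-0.43,0.38,0,-0.105]
  ]
}}

```text
time: 17.72
ee_pos: [0.4228, 0.0001, 0.0681]
tcp_rot: [-175.8, 0.3, -149.9]
wrist_force: [1.0, -1.0, -0.1]
opening: -0.0001
grasp_force: 0.3
```

{"api": "servo_tool", "payload": {
  "moves": [
    [-0.2,0.21,0,-0.052],
    [-0.39,0.42,0,-0.105],
    [-0.39,0.42,0,-0.105]
  ]
}}

```text
time: 17.97
ee_pos: [0.4189, 0.0043, 0.0681]
tcp_rot: [-175.8, 0.3, -155.9]
wrist_force: [-0.3, -0.9, -0.5]
opening: -0.0002
grasp_force: 0.3
```

{"api": "servo_tool", "payload": {
  "moves": [
    [-0.18,0.23,0,-0.052],
    [-0.35,0.46,0,-0.105],
    [-0.35,0.46,0,-0.105]
  ]
}}

```text
time: 18.22
ee_pos: [0.4154, 0.009, 0.0681]
tcp_rot: [-175.8, 0.3, -161.8]
wrist_force: [0.4, -0.2, 0.1]
opening: -0.0002
grasp_force: 0.3
```

{"api": "servo_tool", "payload": {
  "moves": [
    [-0.15,0.24,0,-0.052],
    [-0.3,0.5,0,-0.105],
    [-0.3,0.5,0,-0.105]
  ]
}}

```text
time: 18.47
ee_pos: [0.4124, 0.0139, 0.0681]
tcp_rot: [-175.8, 0.3, -167.8]
wrist_force: [-1.1, -0.7, 0.5]
opening: -0.0004
grasp_force: 0.3
```

{"api": "servo_tool", "payload": {
  "moves": [
    [-0.13,0.26,0,-0.052],
    [-0.24,0.52,0,-0.105],
    [-0.24,0.52,0,-0.105]
  ]
}}

```text
time: 18.72
ee_pos: [0.41, 0.0191, 0.0681]
tcp_rot: [-175.8, 0.3, -173.9]
wrist_force: [0.4, 0.0, -0.3]
opening: -0.0
grasp_force: 0.3
```

{"api": "servo_tool", "payload": {
  "moves": [
    [-0.1,0.27,0,-0.052],
    [-0.19,0.55,0,-0.105],
    [-0.19,0.55,0,-0.105]
  ]
}}

```text
time: 18.97
ee_pos: [0.4082, 0.0246, 0.0681]
tcp_rot: [-175.8, 0.3, -179.9]
wrist_force: [0.4, -1.1, -0.3]
opening: 0.0002
grasp_force: 0.3
```

{"api": "servo_tool", "payload": {
  "moves": [
    [-0.07,0.28,0,-0.052],
    [-0.13,0.56,0,-0.105],
    [-0.13,0.56,0,-0.105]
  ]
}}

```text
time: 19.22
ee_pos: [0.4069, 0.0302, 0.0681]
tcp_rot: [-175.8, 0.3, 174.1]
wrist_force: [0.0, 0.0, -0.7]
opening: -0.0004
grasp_force: 0.3
```

{"api": "servo_tool", "payload": {
  "moves": [
    [-0.04,0.29,0,-0.052],
    [-0.07,0.57,0,-0.105],
    [-0.07,0.57,0,-0.105]
  ]
}}

```text
time: 19.47
ee_pos: [0.406, 0.0352, 0.068]
tcp_rot: [-175.7, 0.3, 168.1]
wrist_force: [0.0, -6.3, -0.6]
opening: -0.0
grasp_force: 2.9
```

Resistance shows at about −192°, so the nut is home. From here I'll take small steps.

{"api": "servo_tool", "payload": {
  "moves": [
    [0,0.1,0,-0.018],
    [0,0.19,0,-0.035],
    [0,0.19,0,-0.035],
    [0,0.19,0,-0.035]
  ]
}}

```text
time: 19.8
ee_pos: [0.4057, 0.0363, 0.068]
tcp_rot: [-175.6, 0.3, 166.2]
wrist_force: [-1.8, -10.2, -0.3]
opening: -0.0001
grasp_force: 4.8
```

{"api": "servo_tool", "payload": {
  "moves": [
    [0.01,0.1,0,-0.018],
    [0.02,0.19,0,-0.035],
    [0.02,0.19,0,-0.035],
    [0.02,0.19,0,-0.035]
  ]
}}

```text
time: 20.13
ee_pos: [0.4056, 0.0379, 0.0679]
tcp_rot: [-175.6, 0.3, 164.2]
wrist_force: [-2.4, -11.7, 0.4]
opening: -0.0002
grasp_force: 6.1
```

{"api": "servo_tool", "payload": {
  "moves": [
    [0.02,0.1,0,-0.018],
    [0.04,0.19,0,-0.035],
    [0.04,0.19,0,-0.035],
    [0.04,0.19,0,-0.035]
  ]
}}

```text
time: 20.47
ee_pos: [0.4055, 0.0395, 0.0678]
tcp_rot: [-175.5, 0.2, 162.2]
wrist_force: [-5.0, -13.3, 1.5]
opening: 0.0001
grasp_force: 7.2
```

Run:
```python
from h import *
o=get_obs(); t=np.radians(-198); n=np.array([-np.sin(t),np.cos(t)])
print(o['time'],o['ee_pos'].round(4),o['wrist_force'].round(2),o['wrist_force'][:2]@n,((o['ee_pos'][:2]-AX)@n*1000).round(2))
im=np.asarray(camera('wrist')); cv2.imwrite('pics/w9.png',im[...,::-1])
b=im.astype(int); m=((b[...,0]>150)&(b[...,1]>110)&(b[...,2]<80)).astype(np.uint8)
k,l,s,c=cv2.connectedComponentsWithStats(m)
for i in range(1,k):
    if s[i,4]>5: print(c[i].round(1),s[i],atz(o,c[i],.072).round(4))
```

```text
20.4667 [0.4055 0.0395 0.0678] [ -5.04 -13.33   1.5 ] 14.237881832824002 17.52
```

About 14.2 N tangential, and the estimated tab creep is about 1.7 mm, so the nut is nipped. Now I'll back off and lift.

{"api": "servo_tool", "payload": {
  "moves": [
    [-0.15,-0.48,0,0.03],
    [-0.3,-0.95,0,0.03],
    [-0.46,-1.43,0,0.03],
    [-0.46,-1.43,3,0.03],
    [-0.46,-1.43,6,0.03],
    [-0.46,-1.43,9,0.03],
    [-0.46,-1.43,12,0.03],
    [-0.46,-1.43,12,0.03],
    [-0.46,-1.43,12,0.03]
  ]
}}

```text
time: 21.27
ee_pos: [0.403, 0.0273, 0.1898]
tcp_rot: [-175.9, 0.5, 163.7]
wrist_force: [0.7, 1.1, -0.5]
opening: -0.0
grasp_force: 0.0
```

{"api": "servo_tool", "payload": {
  "moves": [
    [3,1.5,0,0],
    [6,1.5,0,0],
    [6,1.5,0,0],
    [6,1.5,0,0]
  ]
}}

```text
time: 21.6
ee_pos: [0.4621, 0.0422, 0.1861]
tcp_rot: [-175.7, 0.1, 163.7]
wrist_force: [0.8, -0.3, -0.5]
opening: -0.0004
grasp_force: 0.0
```

Run:
```python
from h import *
from ball import ballw
o=get_obs(); print({k:np.round(o[k],4) for k in('time','ee_pos','tcp_rot','wrist_force')})
im=ballw(.079); b=cv2.cvtColor(im,cv2.COLOR_RGB2BGR)
h=cv2.cvtColor(b,cv2.COLOR_BGR2HSV); m=cv2.inRange(h,(18,140,120),(32,255,255))
k,l,s,c=cv2.connectedComponentsWithStats(m)
for i in range(1,k):
    p=atz(o,c[i],.071)
    if s[i,4]>20 and np.hypot(*(p[:2]-AX))<.05: print('tab',c[i].round(1),s[i],p.round(4),np.degrees(np.arctan2(*(p[:2]-AX)[::-1])))
cv2.imwrite('pics/w10.png',cv2.resize(b,(800,600),interpolation=3))
```

```text
{'time': np.float64(21.6), 'ee_pos': array([0.4621, 0.0422, 0.1861]), 'tcp_rot': array([-1.757417e+02,  1.032000e-01,  1.636967e+02]), 'wrist_force': array([ 0.8238, -0.3208, -0.4681])}
ball px [283.5 122.6] area 260 bbox [273 112  22  21] r 0.0751 ang 164.1
tab [256.8 216.1] [251 211  13  11  86] [0.4631 0.0126 0.071 ] -86.52555787795777
```

View pics/w10.png

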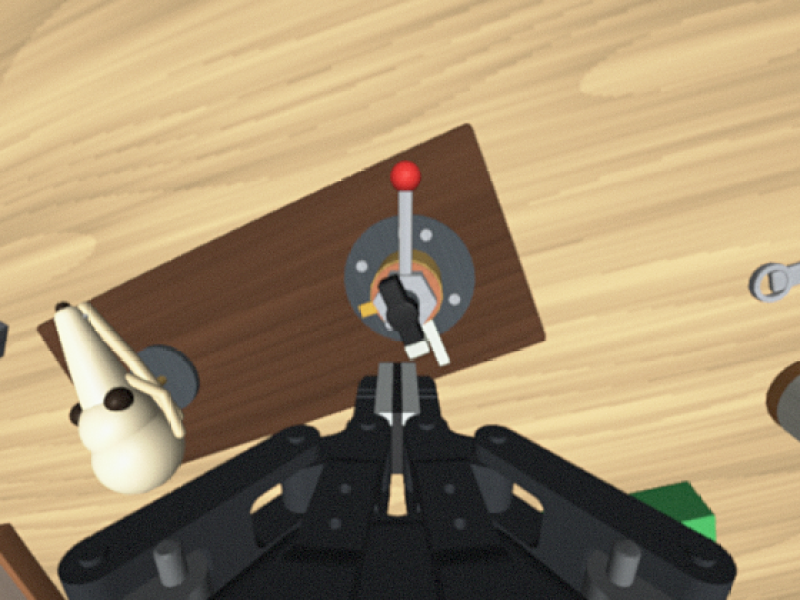

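The lever points away from the mark, with the ball at (406,176). The pointer runs from (389,282) to its tip at (416,349), beside the mark from (430,322) to (444,362). I'll check the pointer and tab angles numerically.

Run:
```python
from h import *
o=get_obs(); f=lambda u,v,z:atz(o,[u*.7,v*.7],z)[:2]
ang=lambda a,b:np.degrees(np.arctan2(*(b-a)[::-1]))
print('bar',ang(f(389,282,.112),f(416,350,.112)),'mark',ang(f(429,322,.031),f(444,363,.031)),'edge',ang(f(545,339,.03),f(470,124,.03))-180,'longedge',ang(f(40,327,.03),f(470,124,.03))-90)
def tab(fn,o):
    h=cv2.cvtColor(cv2.imread(fn),cv2.COLOR_BGR2HSV); m=cv2.inRange(h,(18,140,120),(32,255,255))
    k,l,s,c=cv2.connectedComponentsWithStats(m)
    for i in range(1,k):
        p=atz(o,c[i],.071)
        d=p[:2]-AX
        if s[i,4]>20 and np.hypot(*d)<.05: print(fn,s[i,4],np.hypot(*d).round(4),ang(AX,p[:2]).round(1))
tab('pics/w5.png',dict(ee_pos=np.array([.4609,.0387,.1699]),tcp_rot=np.array([180,0.01,6.74])))
```

```text
bar 4.6013723153071435 mark 3.9722376582085257 edge -353.3205487054149 longedge 7.010407897199755
pics/w5.png 114 0.0264 -85.5
```

{"api": "servo_tool", "payload": {
  "moves": [
    [-0.1,-0.35,0,-0.12],
    [-0.1,-0.35,0,-0.24],
    [-0.1,-0.35,0,-0.36],
    [-0.1,-0.35,0,-0.48],
    [-0.1,-0.35,0,-0.6],
    [-0.1,-0.35,0,-0.72],
    [-0.1,-0.35,0,-0.84],
    [-0.1,-0.35,0,-0.96],
    [-0.1,-0.35,0,-1.08],
    [-0.1,-0.35,0,-1.2],
    [-0.1,-0.35,0,-1.32],
    [-0.1,-0.35,0,-1.44],
    [-0.1,-0.35,0,-1.56],
    [-0.1,-0.35,0,-1.68],
    [-0.1,-0.35,0,-1.8],
    [-0.1,-0.35,0,-1.92],
    [-0.1,-0.35,0,-2.04],
    [-0.1,-0.35,0,-2.16],
    [-0.1,-0.35,0,-2.28],
    [-0.1,-0.35,0,-2.4]
  ]
}}

```text
time: 23.32
ee_pos: [0.4601, 0.0387, 0.188]
tcp_rot: [-175.8, 0.3, 25.8]
wrist_force: [-0.1, 0.1, -0.6]
opening: 0.0004
grasp_force: 0.0
```

{"api": "servo_tool", "payload": {
  "moves": [
    [0,0,0,-0.12],
    [0,0,0,-0.21],
    [0,0,0,-0.21],
    [0,0,0,-0.21],
    [0,0,0,-0.21]
  ]
}}

```text
time: 23.73
ee_pos: [0.4606, 0.0388, 0.1882]
tcp_rot: [-175.8, 0.3, 14.3]
wrist_force: [-0.3, -0.6, -0.1]
opening: 0.0002
grasp_force: 0.0
```

Run:
```python
from h import *
o=get_obs(); save('wrist','w11'); print(o['time'],o['ee_pos'].round(4),o['tcp_rot'].round(2))
ang=lambda a:np.degrees(np.arctan2(a[1],a[0]))
o5=dict(ee_pos=np.array([.4609,.0387,.1699]),tcp_rot=np.array([180,0.01,6.7445]))
def feats(fn,o):
    im=cv2.imread(fn); h=cv2.cvtColor(im,cv2.COLOR_BGR2HSV)
    m=cv2.inRange(h,(18,140,120),(32,255,255)); k,l,s,c=cv2.connectedComponentsWithStats(m); tab=[]
    for i in range(1,k):
        d=atz(o,c[i],.071)[:2]-AX
        if s[i,4]>20 and np.hypot(*d)<.05:
            ys,xs=np.where(l==i); P=np.array([atz(o,[x,y],.071)[:2] for x,y in zip(xs,ys)])
            v=np.linalg.eigh(np.cov(P.T))[1]; print(fn,'tab c',P.mean(0).round(5),'bbox world',P.min(0).round(4),P.max(0).round(4),s[i])
    # disc bolts: bright grey blobs at z=.034, r~.04
    m=cv2.inRange(h,(0,0,150),(180,60,255)); k,l,s,c=cv2.connectedComponentsWithStats(m)
    for i in range(1,k):
        p=atz(o,c[i],.034)[:2]; d=p-AX
        if 20<s[i,4]<150 and .03<np.hypot(*d)<.05: print('  bolt',p.round(5),ang(d).round(1),s[i,4])
feats('pics/w5.png',o5); feats('pics/w11.png',o)
```

```text
23.7333 [0.4606 0.0388 0.1882] [-175.81    0.29   14.28]
pics/w5.png tab c [0.46397 0.01302] bbox world [0.4591 0.0075] [0.4683 0.0189] [300 208  14  11 114]
  bolt [0.48263 0.06821] 53.5 55
  bolt [0.4894  0.01739] -38.6 58
pics/w11.png tab c [0.46321 0.01278] bbox world [0.4589 0.0076] [0.4674 0.0179] [309 206  12  11  95]
  bolt [0.4827  0.06817] 53.3 48
  bolt [0.48932 0.01747] -38.6 51
  bolt [0.44103 0.00965] -124.3 49
```

The bolts match the earlier view to 0.1 mm. The tab moved about 0.9–1.0 mm, which fits 14.2 N at 53 mm (0.75 N m). It is tight, not overtight, and the pointer is within about 0.04 rad. Handing in.

```bash
python3 -c "
from workcell import *
print(job_done())"
```

```text
the job is handed in; nothing more can be done
None
```

I handed the job in at about 24 s; the judge's verdict was not shown. The pointer reads within about 0.04 rad of the mark, and the jam nut is home, nipped at about 14 N with the washer tab moved roughly 0.9 mm; the arm ran off course once when its last joint hit its limit, but I saw no contact.

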